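Pin the run card and hold the clip open over it

ROBOT

A 7-joint arm with a two-finger parallel gripper is mounted at the origin on the work surface. World frame = base frame: x ahead of the robot, y to its left, z up, the work surface at z = 0. Lengths are in m, angles in rad, forces in N, time in s.
With the tool pointing down it reaches from about 0.425 to 0.975 m from the base axis. Payload 16.7 kg.
Tool frame: the origin (TCP) lies on the centre line of the jaws, within the pads' length; the fingertips stand 22 mm ahead of it and the grasp point (between the pads) lies 3 mm ahead of it; z points along the fingers, y is the line along which they close (so a half turn about z gives the same grasp; the last joint's range is limited). The gripper opens to 85 mm and grips with 20 to 120 N. Pads are 22 mm wide; open, the fingers measure 114 mm over their backs; the gripper's body (76 mm by 85 mm) begins 54 mm behind the grasp point. The pads swing forward as they close: fully open they stand 13 mm farther back than shut.
Start: joints at [-1.369, 0.426, 0.074, 1.606, -0.034, 1.111, -0.067], TCP at [0.233, 0.634, 0.253] pointing down, gripper open.
Joint ranges: [-2.85, 2.85], [-0.5, 2.14], [-1.23, 1.37], [0.21, 2.46], [-1.02, 4.16], [0.16, 2.05], [-2.73, 2.73]. Speed limits (rad/s): [1.89, 1.89, 2.39, 2.39, 3.01, 3.01, 3.01].

INTERFACE

Orientations are given as a rotation vector (axis times angle).
In Python, from rig import manip gives the robot as it stands.
- The arm moves only by the shell command python3 nudge.py 'ROWS' [FORCE]. ROWS is a JSON list of rows, 1 to 5 of them, each an object with the fields sx, sy, sz (the shift in m), ax, ay, az (a rotation vector in rad), jaw (the opening from 0.0 (shut) to 1.0 (fully open)); a field left out counts as zero (the opening has to be given); each row is the pose to reach, as a shift and turn from the pose commanded when the command began, along the tool's axes at that moment; what a row does not reach only later rows make up. A row lasts 1/12 s, in which the tool goes at most 0.0417 m and 0.125 rad, less where a joint would pass 70% of its speed; a pose out of reach is approached as far as the arm can. The fingers move at their own pace and stop on an object; FORCE is the grip in N (left out, the last holds). Time passes only in rows, so rows that do not move let the fingers close. It prints the time, the measured TCP pose, the force, the opening and the grip force at its end. Input that does not fit is refused with a message, and nothing moves.
- manip.get_obs(): the state, without advancing time (a new reading comes with each control period).
- manip.snapshot(name): name is "scene" or "side" or "wrist"; returns the picture (420x560x3 uint8, red, green, blue); there is no depth.
- manip.camera_params(name): a dict with "K" (3x3 intrinsics, pixels), "T" (4x4, takes a point from camera to world coordinates); the wrist camera has in their place "T_tool_cam" (4x4, takes a point from camera to tool coordinates, whose origin is the TCP and whose axes are the flange's). Camera axes: x right, y down, z forward; pixel columns grow to the right and rows downward; lengths in m; the calibration is good to about 2 mm. The wrist camera is an equidistant fisheye: a pixel r from the principal point sees the ray r / f radians off the axis. A picture is of the moment at which its call begins: read the wrist's pose just before it. camera_params takes no time and is no camera call.
- manip.sign_off(): hands the job in; it is judged then, once.
The state is a dict: "time_s": time; "joint_pos": joint angles; "dq": joint speeds; "effort": joint torques, N m; "tcp_pos": TCP position; "tool_rot": TCP orientation; "wrist_force": force on the tool from outside, world axes, zero at the start; "ft_torque": the same for the moment, N m; "opening": opening from 0.0 (shut) to 1.0 (fully open); "finger_force": force on a finger pad.
Only numpy, scipy, OpenCV 4.12 (cv2) and the standard library are available. Lean on these libraries where they do the work, as an engineer would, in place of code of your own. Each camera call takes 0.05 s, during which the arm holds its last target. There are 200 camera calls.

TASK

First lock the run card to its base: take the steel pin out of its parking block and push it fully home through the hole in the card's foot. Then squeeze the spring clip open, lift it off its parking fin and bring it over the middle of the top edge of the run card, so that the wide-open jaws reach well down on both sides of the edge without touching the card, ready for a sample list to be slipped in. Finish while still holding it like that: do not let go of the clip, let it close or put it down, and leave the bottle, jar and vial rack alone.

Things in the scene. Friction and masses are not known exactly. Their poses are not given: they have to be found in the camera images.
- card_base: fixed grey plastic base of the run card, 150 x 120 x 30 mm; the card's foot lies on its top between 5 mm high lips, with 1 mm play. Origin: centre of its underside, on the bench.
- card: run card: loose L-shaped bracket, 0.3 kg. Foot: aluminium plate 130 (x) x 100 (y) x 4 mm, its underside 30 mm above the bench. A white plastic card 3 mm thick, 100 mm wide (y), 100 mm tall stands upright across the foot, 45 mm from its middle towards +x. Origin: centre of the foot's underside; z up; x normal to the card, y along its top edge.
- card_hole (a point): centre of the round 10 mm hole in the card's foot, at the foot's top face, 80 mm in front of (-x of) the upright card; axis vertical. The base has a 12 mm hole, 30 mm deep, straight below. Axes as card.
- card_edge (a point): middle of the upright card's top edge, 134 mm above the bench; the edge is 100 mm long along this frame's y and 3 mm thick along its x. Axes as card.
- pin_block: fixed black plastic parking block of the pin, 70 x 70 x 40 mm, with a 10 mm hole in the middle of its top. Origin: centre of its underside, on the bench.
- pin: loose steel locking pin, upright in its block, 60 mm long, 45 g. Lower part: round shank, 8 mm diameter, 34 mm long, chamfered foot. Upper part: round collar, 14 mm diameter, 26 mm tall, to hold it by; its underside rests on the block, 40 mm above the bench, at the start. Origin: centre of the shank's lower end; z up along the pin.
- pin_collar (a point): centre of the underside of the pin's collar, 34 mm above the shank's lower end. When the pin is fully home it lies on the foot, at card_hole.
- clip_stand: fixed parking stand of the clip: black foot 80 (x) x 90 (y) x 12 mm with an upright aluminium fin across its middle, 3 mm thick (x), 70 mm wide (y), top 62 mm above the bench. Origin: centre of its underside, on the bench.
- clip: spring clip, dark steel with rubber lips, 65 g, 44 mm wide (along its y): two halves hinged on a 10 mm barrel that rests on the fin's top. Jaws, down, reach 34 mm below the hinge; tails, up, about 40 mm above it. Origin: on the hinge axis, mid-width, 67 mm above the bench at the start; fixed to half a (-x). y along the hinge, z up, x the way the jaws open.
- clip_arm (a joint): opening angle between the clip's halves (rad): 0 when clipped on the 3 mm fin (or card), -0.09 shut on nothing, 0.5 fully open (a stop). The spring always closes it: about 0.06 N m at 0 rising to 0.21 N m at 0.5, i.e. 8 N squeezing each tail at its point; 20 to 40 N of grip opens it fully.
- tail_a (a point): where to squeeze: middle of the outer face of the tail of half a (-x side). Tails are flat plates 32 mm wide, spread in a V at rest, 48 mm across at the top; squeezed together along x they open the jaws. The point is 22 mm above and 20 mm beside the hinge axis at rest, 26 mm above and 14 mm beside it fully open (tails then parallel, 28 mm over both).
- tail_b (a point): the same point on the tail of half b (+x side); the hinge axis lies midway between, below.
- jaw_a (a point): tip of jaw a: lower inner edge of its lip, mid-width, 34 mm below the hinge. Fully open, the jaw gap at the tips is about 19 mm; an edge can enter about 29 mm before it meets the barrel. Held fully squeezed, the clip stays in line with the fingers.
- jaw_b (a point): the same point of jaw b (+x side).
- solvent_bottle: bystander: amber bottle, 68 mm across, 145 mm tall, origin centre of its underside.
- buffer_jar: bystander: clear jar, 64 mm across, 90 mm tall, origin centre of its underside.
- vial_rack: bystander: blue rack with capped vials, 70 x 150 x 44 mm, origin centre of its underside.

How it is judged:
By the outcome, as a careful person would: the job done as asked, in the order asked, and still so for the second after the job is handed in, while the arm keeps its last pose, push and grip.
It also fails if it takes over 67 s, if anything falls off the work surface, if the arm or the gripper's body presses on something with over 40 N, if the wrist force passes 120 N, or if a joint passes its speed limit or range.

## Working session

There is one attempt and no reset: what is moved stays moved. The work goes in short steps, Python scripts to look and compute and a shell command to move; the robot and the scene stay as the last step left them, time stands still between calls to the robot, and variables do not carry over. Pictures are saved under pics/ and viewed, at most 10 in all, crops included, and the job is handed in when it is done.

```bash
ls; mkdir -p pics
python3 - <<'E'
from rig import manip
import cv2,numpy as np
np.set_printoptions(precision=4,suppress=True)
o=manip.get_obs();print(o)
ims=[]
for n in("scene","side","wrist"):
    p=manip.camera_params(n);print(n,p)
    im=manip.snapshot(n);cv2.imwrite(f"pics/{n}0.png",im[:,:,::-1])
E
```

```text
nudge.py
pics
rig.py
{'time_s': 0.0, 'joint_pos': array([-1.3685,  0.4267,  0.0739,  1.6066, -0.0341,  1.1108, -0.0671]), 'dq': array([ 0.0012,  0.0001,  0.0009, -0.0008, -0.0013, -0.0007, -0.001 ]), 'effort': array([ -0.0007, -94.9811,   3.7596, -46.3507,   0.019 ,   0.0099,
        -0.0001]), 'tcp_pos': array([0.2325, 0.6333, 0.2526]), 'tool_rot': array([-0.5498, -3.093 ,  0.002 ]), 'wrist_force': array([-0.275 , -0.3911, -0.4862]), 'ft_torque': array([ 0.0038, -0.0154, -0.009 ]), 'finger_force': 0.0, 'opening': 0.9960445588386021}
scene {'K': array([[511.6708,   0.    , 276.4162],
       [  0.    , 511.6708, 218.3431],
       [  0.    ,   0.    ,   1.    ]]), 'T': array([[ 0.1324,  0.6093, -0.7818,  1.4663],
       [ 0.9909, -0.0633,  0.1184, -0.1121],
       [ 0.0226, -0.7904, -0.6122,  0.7776],
       [ 0.    ,  0.    ,  0.    ,  1.    ]])}
side {'K': array([[428.1322,   0.    , 283.94  ],
       [  0.    , 428.1322, 217.7375],
       [  0.    ,   0.    ,   1.    ]]), 'T': array([[ 0.8117, -0.3624,  0.458 ,  0.2085],
       [-0.5839, -0.5232,  0.6207, -0.5436],
       [ 0.0147, -0.7713, -0.6363,  0.6811],
       [ 0.    ,  0.    ,  0.    ,  1.    ]])}
wrist {'K': array([[325.1923,   0.    , 282.1805],
       [  0.    , 325.1923, 217.8049],
       [  0.    ,   0.    ,   1.    ]]), 'T_tool_cam': array([[ 0.0011, -0.9499, -0.3126,  0.0808],
       [ 1.    ,  0.001 ,  0.0003,  0.0003],
       [ 0.0001, -0.3126,  0.9499, -0.1203],
       [ 0.    ,  0.    ,  0.    ,  1.    ]])}
```

View pics/scene0.png

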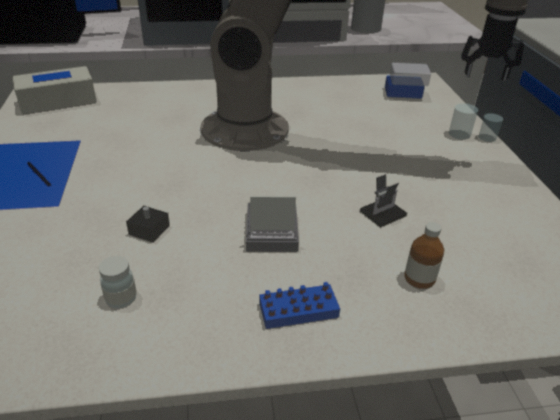

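View pics/side0.png

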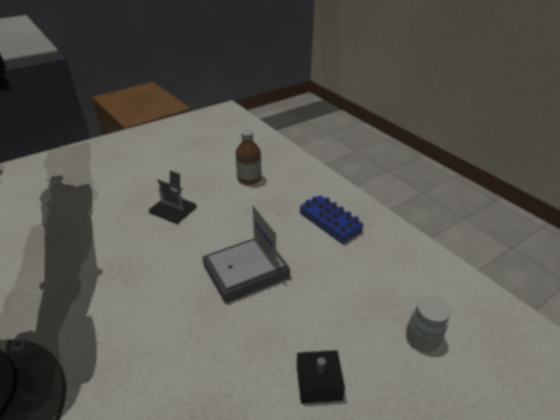

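The scene view shows the pin block at (148,223) with the pin top at about (146,210), the card base at (272,223), the clip at (385,195), the bottle at (424,258), the jar at (117,283) and the rack at (300,303). The side view shows the card hole at (230,266), the pin top at (321,362) and the clip at (174,186). I'll view enlarged crops for exact pixels.

```bash
cat > h.py <<'E'
from rig import manip
import cv2,numpy as np
from scipy.spatial.transform import Rotation as R
np.set_printoptions(precision=4,suppress=True)
def ray(n,u,v,obs=None):
    p=manip.camera_params(n);K=p["K"]
    a=np.array([(u-K[0,2])/K[0,0],(v-K[1,2])/K[1,1]])
    if n=="wrist":
        r=np.hypot(*a);d=np.array([*(a/max(r,1e-9)*np.sin(r)),np.cos(r)])
        T=np.eye(4);T[:3,:3]=R.from_rotvec(obs["tool_rot"]).as_matrix();T[:3,3]=obs["tcp_pos"]
        T=T@p["T_tool_cam"]
    else: d=np.array([*a,1.]);T=p["T"]
    d=T[:3,:3]@d
    return T[:3,3],d/np.linalg.norm(d)
def plane(n,u,v,z,obs=None):
    c,d=ray(n,u,v,obs);return c+d*(z-c[2])/d[2]
def tri(*rays):
    A=sum(np.eye(3)-np.outer(d,d) for c,d in rays);b=sum((np.eye(3)-np.outer(d,d))@c for c,d in rays)
    x=np.linalg.solve(A,b);return x,[np.linalg.norm(np.cross(x-c,d)) for c,d in rays]
E
python3 - <<'E'
import cv2,numpy as np
def crop(n,cx,cy,w,h,W=266,H=300):
    im=cv2.imread(f"pics/{n}0.png");x0,y0=cx-w//2,cy-h//2
    c=cv2.resize(im[y0:y0+h,x0:x0+w],(W,H),interpolation=cv2.INTER_CUBIC)
    c=cv2.convertScaleAbs(c,alpha=1.8,beta=15)
    s=W/w
    for x in range(x0-x0%10+10,x0+w,10): cv2.line(c,(int((x-x0)*s),0),(int((x-x0)*s),5),(0,0,255),1);cv2.putText(c,str(x),(int((x-x0)*s)-8,15),0,.3,(0,0,255))
    for y in range(y0-y0%10+10,y0+h,10): cv2.line(c,(0,int((y-y0)*H/h)),(5,int((y-y0)*H/h)),(0,0,255),1);cv2.putText(c,str(y),(6,int((y-y0)*H/h)+3),0,.3,(0,0,255))
    return c
a=np.hstack([crop("scene",148,222,53,60),crop("scene",272,223,71,80),crop("scene",385,197,53,60)])
b=np.hstack([crop("side",320,372,62,70),crop("side",246,252,89,100),crop("side",174,195,53,60)])
cv2.imwrite("pics/m0.png",np.vstack([a,b]))
E
```

```text
(no output)
```

View pics/m0.png

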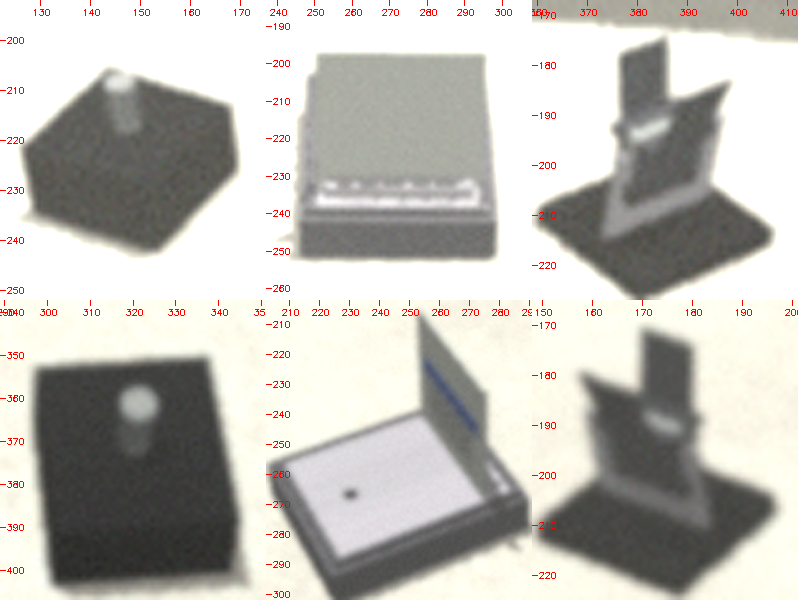

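The mosaic shows the pin top at scene (146,208) and side (321,361). The card's top corners are at scene (250,198), (295,198) and side (254,207), (275.5,231), with the hole at side (230,266.5). The clip barrel is at scene (382.5,192.5), side (174,189), and the stand corners are visible.

Run:
```python
from h import *
def t(n,a,b): print(n,*tri(ray("scene",*a),ray("side",*b)))
t("pintop",(146,208.3),(321,361))
t("barrel",(382.5,193),(174,190))
# scene looks toward -x ; side camera looks toward +x+y. scene right = +y
t("card corner +y",(295,198),(254,207)); t("card corner -y",(250,198),(275.5,231))
print("hole",plane("side",230,266.5,.034))
print("block",[plane("scene",u,v,.04) for u,v in((127,222),(144,206),(168,214),(153,242-11))])
for u,v in((350+1,208),(379-8,226),(407,214)): print("stand",plane("scene",u,v,.012))
for u,v in((149,212),(177,223),(197,206)): print("standside",plane("side",u,v,.012))
for u,v in((363,214),(385,204)): print("finbot",plane("scene",u,v,.012))
for n,u,v in(("bottle",424,285),("jar",120,305),("rack",300,310)): print(n,plane("scene",u,v,0))
print(R.from_rotvec(manip.get_obs()["tool_rot"]).as_matrix())
```

```text
pintop [ 0.4889 -0.2701  0.0655] [np.float64(0.0011078365630449588), np.float64(0.0011078365630449634)]
barrel [0.4916 0.2932 0.0697] [np.float64(0.0019746869599043143), np.float64(0.001974686959904463)]
card corner +y [0.5745 0.061  0.1303] [np.float64(0.002318293638599539), np.float64(0.0023182936385995273)]
card corner -y [ 0.5656 -0.034   0.1336] [np.float64(0.0009089619071168564), np.float64(0.0009089619071167991)]
hole [0.4889 0.0222 0.034 ]
block [array([ 0.5022, -0.3145,  0.04  ]), array([ 0.4432, -0.2802,  0.04  ]), array([ 0.4811, -0.2221,  0.04  ]), array([ 0.5417, -0.2535,  0.04  ])]
stand [0.4657 0.2291 0.012 ]
stand [0.542  0.2593 0.012 ]
stand [0.5046 0.3627 0.012 ]
standside [0.4282 0.3178 0.012 ]
standside [0.467  0.2396 0.012 ]
standside [0.5367 0.2722 0.012 ]
finbot [0.4933 0.2527 0.012 ]
finbot [0.4578 0.3203 0.012 ]
bottle [0.7373 0.3225 0.    ]
jar [ 0.7236 -0.3137  0.    ]
rack [0.7776 0.0458 0.    ]
[[-0.9388  0.3446 -0.0003]
 [ 0.3446  0.9388 -0.001 ]
 [-0.0001 -0.0011 -1.    ]]
```

```bash
python3 nudge.py '[{"sx":-0.035, "sy":-0.023, "jaw":1}, {"sx":-0.07, "sy":-0.046, "jaw":1}, {"sx":-0.105, "sy":-0.07, "jaw":1}, {"sx":-0.14, "sy":-0.09, "jaw":1}, {"sx":-0.175, "sy":-0.113, "jaw":1}]'; python3 nudge.py '[{"sx":-0.035, "sy":-0.023, "jaw":1}, {"sx":-0.07, "sy":-0.046, "jaw":1}, {"sx":-0.105, "sy":-0.07, "jaw":1}, {"sx":-0.14, "sy":-0.09, "jaw":1}, {"sx":-0.185, "sy":-0.12, "jaw":1}]'; python3 nudge.py '[{"az":-0.125, "jaw":1}, {"az":-0.253, "jaw":1}, {"az":-0.253, "jaw":1}, {"az":-0.253, "jaw":1}]'
python3 - <<'E'
from h import *
o=manip.get_obs();im=manip.snapshot("wrist");cv2.imwrite("pics/w1.png",im[:,:,::-1]);np.save("w1.npy",[o["tcp_pos"],o["tool_rot"]])
print(o["time_s"],o["tcp_pos"],R.from_rotvec(o["tool_rot"]).as_matrix(),o["dq"])
E
```

```text
time_s: 0.57
tcp_pos: [0.3587, 0.4657, 0.2532]
tool_rot: [-0.55, -3.093, 0.0]
wrist_force: [0.4, 1.1, 0.4]
opening: 0.997
finger_force: 0.0
time_s: 0.98
tcp_pos: [0.4837, 0.2993, 0.2534]
tool_rot: [0.55, 3.093, 0.0]
wrist_force: [0.1, 0.3, -0.0]
opening: 1.001
finger_force: 0.0
time_s: 1.32
tcp_pos: [0.4827, 0.301, 0.2532]
tool_rot: [-0.161, -3.137, 0.0]
wrist_force: [0.9, 0.3, -1.4]
opening: 1.0
finger_force: 0.0
1.3167 [0.4827 0.301  0.2532] [[-0.9948  0.1023 -0.0004]
 [ 0.1023  0.9948 -0.    ]
 [ 0.0003 -0.0001 -1.    ]] [-0.0173  0.001   0.0056  0.0025 -0.0016 -0.0007 -0.0416]
```

View pics/w1.png

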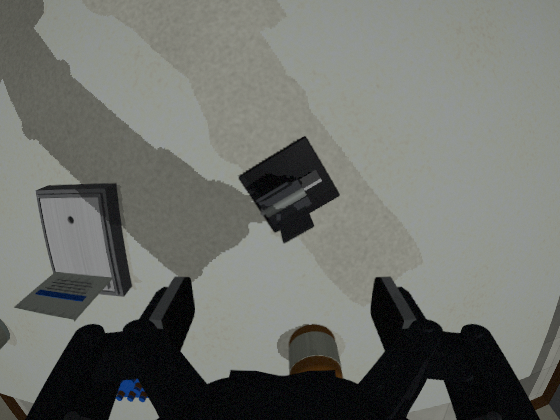

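The wrist view shows the clip and stand at about (290,195), with the fin's line running from (265,208) to (322,180). It also shows the card base at left with the hole at (70,219), and the bottle at (313,350). Next I'll go past the card to the pin, photographing both.

```bash
cat > snap.py <<'E'
import sys
from h import *
n=sys.argv[1]
o=manip.get_obs();im=manip.snapshot("wrist");cv2.imwrite(f"pics/{n}.png",im[:,:,::-1]);np.save(n+".npy",[o["tcp_pos"],o["tool_rot"]])
print(n,o["time_s"],o["tcp_pos"],np.abs(o["dq"]).max())
E
python3 nudge.py '[{"sx":-0.004, "sy":-0.038, "jaw":1}, {"sx":-0.008, "sy":-0.076, "jaw":1}, {"sx":-0.012, "sy":-0.114, "jaw":1}, {"sx":-0.017, "sy":-0.152, "jaw":1}, {"sx":-0.021, "sy":-0.19, "jaw":1}]' >/dev/null; python3 nudge.py '[{"sx":-0.004, "sy":-0.038, "jaw":1}, {"sx":-0.008, "sy":-0.076, "jaw":1}, {"sx":-0.011, "sy":-0.095, "jaw":1}, {"sx":-0.011, "sy":-0.095, "jaw":1}, {"sx":-0.011, "sy":-0.095, "jaw":1}]';python3 snap.py w2
python3 nudge.py '[{"sx":-0.004, "sy":-0.038, "jaw":1}, {"sx":-0.008, "sy":-0.076, "jaw":1}, {"sx":-0.012, "sy":-0.114, "jaw":1}, {"sx":-0.017, "sy":-0.152, "jaw":1}, {"sx":-0.021, "sy":-0.19, "jaw":1}]' >/dev/null; python3 nudge.py '[{"sx":-0.004, "sy":-0.038, "jaw":1}, {"sx":-0.008, "sy":-0.076, "sz":0.02, "jaw":1}, {"sx":-0.011, "sy":-0.095, "sz":0.04, "jaw":1}, {"sx":-0.011, "sy":-0.095, "sz":0.08, "jaw":1}, {"sx":-0.011, "sy":-0.095, "sz":0.08, "jaw":1}]'
python3 nudge.py '[{"jaw":1}, {"jaw":1}]';python3 snap.py w3
python3 - <<'E'
import cv2,numpy as np
a=cv2.imread("pics/w2.png")[100:400,80:480];b=cv2.imread("pics/w3.png")[60:360,80:480]
cv2.imwrite("pics/m1.png",cv2.convertScaleAbs(np.vstack([a,b]),alpha=1.5))
c=cv2.imread("pics/w1.png")
E
```

```text
time_s: 2.2
tcp_pos: [0.4865, 0.0138, 0.2534]
tool_rot: [0.162, 3.137, 0.0]
wrist_force: [-0.3, 0.8, 0.1]
opening: 1.002
finger_force: 0.0
w2 2.2 [0.4865 0.0138 0.2534] 0.032101611369067515
time_s: 3.08
tcp_pos: [0.4883, -0.2709, 0.1675]
tool_rot: [-0.157, -3.13, -0.002]
wrist_force: [-1.4, 2.1, -1.9]
opening: 1.002
finger_force: 0.0
time_s: 3.25
tcp_pos: [0.4912, -0.2715, 0.1744]
tool_rot: [0.153, 3.138, 0.0]
wrist_force: [1.0, -0.1, 1.0]
opening: 1.001
finger_force: 0.0
w3 3.25 [ 0.4912 -0.2715  0.1744] 0.02565649049334405
```

View pics/m1.png

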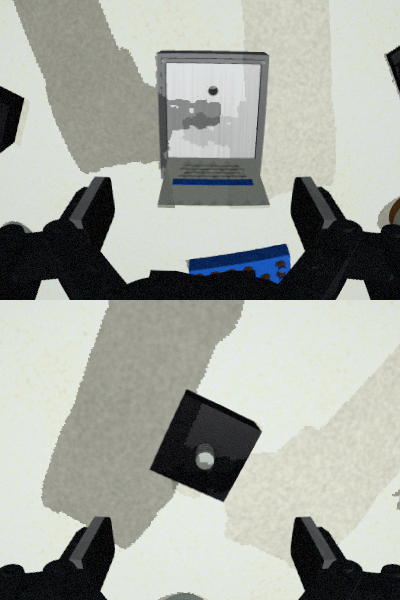

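The top half shows the card hole at w2 (293,190) and the card's top edge from (238,306) to (350,305). The bottom half shows the pin's bright top at w3 (285,217). I'll compute centroids and positions.

```bash
cat >> h.py <<'E'
def blob(n,u,v,r,thr,bright):
    g=cv2.imread(f"pics/{n}.png",0)
    s=g[v-r:v+r+1,u-r:u+r+1]; m=((s>thr) if bright else (s<thr)).astype(np.uint8)
    k,l,st,c=cv2.connectedComponentsWithStats(m)
    i=min(range(1,k),key=lambda i:np.hypot(*(c[i]-r))); return c[i]+[u-r,v-r],st[i],(s.min(),s.max())
def ob(n):
    a=np.load(n+".npy");return dict(tcp_pos=a[0],tool_rot=a[1])
E
python3 - <<'E'
from h import *
hc=blob("w2",293,190,8,60,False);pc=blob("w3",285,217,12,90,True);print(hc,pc)
g=cv2.imread("pics/w3.png",0);print(g[205:230:2,272:298:2])
h=plane("wrist",*hc[0],.034,ob("w2"));print("hole wrist@.034",h)
print("hole tri",tri(ray("wrist",*hc[0],ob("w2")),ray("side",230,266.5)))
print("pin",plane("wrist",*pc[0],.066,ob("w3")),tri(ray("wrist",*pc[0],ob("w3")),ray("side",321,361),ray("scene",146,208.3)))
for a,b,s in(((238,306),(250,198),(275.5,231)),((350,305),(295,198),(254,207))): print("corner",plane("wrist",*a,.134,ob("w2")),tri(ray("wrist",*a,ob("w2")),ray("scene",*b),ray("side",*s)))
E
```

```text
(array([292.5814, 191.1163]), array([ 4,  6,  8,  7, 43], dtype=int32), (np.uint8(26), np.uint8(148))) (array([285.7881, 218.    ]), array([  5,   7,  16,  13, 151], dtype=int32), (np.uint8(0), np.uint8(130)))
[[ 19  30  27  30  46  39  37  38  38  44  25  27  26]
 [ 29  19   6  37  47  39  46  40  46  50  28  27  26]
 [ 17   7  24  41  46  41  42  41  41  43  43  26  15]
 [ 17  11  33  40  44  50  51  56  57  47  46  19  23]
 [ 10  13  30  48  96 127 125 124 122  59  51  22  26]
 [ 13  10  37  92 128 127 129 128 128 125  72  21  24]
 [  9  11  55  80 127 125 127 126 126 127 123  33  12]
 [ 10  14  68  81 127 126 127 126 126 128 127  34   0]
 [ 14   7  67  75 122 122 123 124 123 124 123  26   5]
 [  9   9  54  81  80  80  79  77 124 123  96   9   1]
 [ 12  10  16  75  82  80  79  77  78  78  57  11   6]
 [ 13  12  14  26  71  80  78  77  78  58  16  10  10]
 [ 14   8  19  10  14  34  57  50  36  22   8  16  11]]
hole wrist@.034 [0.4887 0.0254 0.034 ]
hole tri (array([0.49  , 0.0253, 0.0304]), [np.float64(0.0004251939203978651), np.float64(0.00042519392039776335)])
pin [ 0.4863 -0.2678  0.066 ] (array([ 0.488 , -0.2693,  0.0648]), [np.float64(0.0019125009684945822), np.float64(0.002146209988855612), np.float64(0.0005514070622310173)])
corner [ 0.5623 -0.0326  0.134 ] (array([ 0.5647, -0.0336,  0.1326]), [np.float64(0.0013698263463010876), np.float64(0.0011165668439397027), np.float64(0.0015217671530082405)])
corner [0.5722 0.0662 0.134 ] (array([0.5747, 0.0634, 0.1298]), [np.float64(0.0034375042014951267), np.float64(0.002113169977162269), np.float64(0.0037587845789612984)])
```

```bash
python3 nudge.py '[{"sx":0.003, "sy":0.003, "sz":0.035, "jaw":1}, {"sx":0.003, "sy":0.003, "sz":0.07, "jaw":1}, {"sx":0.003, "sy":0.003, "sz":0.09, "jaw":1}, {"sx":0.003, "sy":0.003, "sz":0.107, "jaw":1}, {"sx":0.003, "sy":0.003, "sz":0.107, "jaw":1}]'; python3 nudge.py '[{"jaw":1}, {"jaw":0}, {"jaw":0}, {"jaw":0}, {"jaw":0}]' 40;python3 nudge.py '[{"jaw":0}, {"jaw":0}, {"jaw":0}, {"jaw":0}, {"jaw":0}]'
```

```text
time_s: 3.72
tcp_pos: [0.4876, -0.2678, 0.0653]
tool_rot: [-0.153, -3.137, -0.001]
wrist_force: [-0.6, 0.7, -0.1]
opening: 0.999
finger_force: 0.0
time_s: 4.13
tcp_pos: [0.4881, -0.2693, 0.0673]
tool_rot: [0.155, 3.136, -0.0]
wrist_force: [-0.4, 0.4, -0.0]
opening: 0.455
finger_force: 0.0
time_s: 4.55
tcp_pos: [0.4877, -0.2693, 0.0667]
tool_rot: [0.155, 3.137, 0.0]
wrist_force: [-0.5, 2.0, 7.1]
opening: 0.144
finger_force: 38.9
```

Gripped. I'll lift and carry it over the hole.

```bash
python3 nudge.py '[{"sz":-0.02, "jaw":0}, {"sz":-0.05, "jaw":0}, {"sz":-0.08, "jaw":0}, {"sz":-0.1, "jaw":0}, {"sz":-0.1, "jaw":0}]' 60; python3 nudge.py '[{"sx":0.004, "sy":0.036, "jaw":0}, {"sx":0.007, "sy":0.073, "jaw":0}, {"sx":0.011, "sy":0.11, "jaw":0}, {"sx":0.014, "sy":0.146, "jaw":0}, {"sx":0.018, "sy":0.18, "jaw":0}]';python3 nudge.py '[{"sx":0.004, "sy":0.036, "jaw":0}, {"sx":0.007, "sy":0.073, "jaw":0}, {"sx":0.011, "sy":0.113, "jaw":0}, {"sx":0.011, "sy":0.113, "sz":0.02, "jaw":0}, {"sx":0.011, "sy":0.113, "sz":0.03, "jaw":0}]';python3 nudge.py '[{"jaw":0}, {"jaw":0}, {"jaw":0}]';python3 snap.py w4
python3 - <<'E'
from h import *
cv2.imwrite("pics/side4.png",manip.snapshot("side")[:,:,::-1])
a=cv2.imread("pics/w4.png")[130:330,180:400];b=cv2.imread("pics/side4.png")[200:300,190:300]
cv2.imwrite("pics/m2.png",cv2.convertScaleAbs(np.hstack([cv2.resize(a,(440,400)),cv2.resize(b,(360,400),interpolation=cv2.INTER_CUBIC)]),alpha=1.5))
E
```

```text
time_s: 4.97
tcp_pos: [0.4891, -0.2702, 0.1702]
tool_rot: [0.156, 3.133, -0.002]
wrist_force: [1.5, 0.2, -0.7]
opening: 0.138
finger_force: 58.7
time_s: 5.38
tcp_pos: [0.487, -0.0864, 0.166]
tool_rot: [-0.155, -3.137, -0.0]
wrist_force: [0.7, -0.6, -0.4]
opening: 0.137
finger_force: 58.8
time_s: 5.8
tcp_pos: [0.4871, 0.0279, 0.135]
tool_rot: [-0.147, -3.138, -0.001]
wrist_force: [-1.3, -1.2, -1.5]
opening: 0.141
finger_force: 58.9
time_s: 6.05
tcp_pos: [0.4878, 0.0238, 0.1367]
tool_rot: [-0.159, -3.138, 0.001]
wrist_force: [-0.8, -0.1, 0.0]
opening: 0.134
finger_force: 58.9
w4 6.05 [0.4878 0.0238 0.1367] 0.010418543159223576
```

View pics/m2.png

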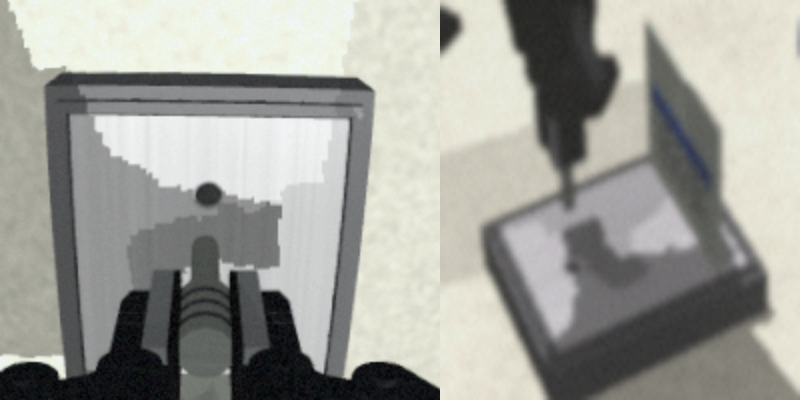

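Left half: the hole is at w4 (284,227), and the pin's shank ends at (282,248), held upright between the pads. The side crop shows the pin vertical above the foot. I'll compute the offset.

Run:
```python
from h import *
o=ob("w4");Rm=R.from_rotvec(o["tool_rot"]).as_matrix()
hc=blob("w4",284,227,9,50,False);print(hc)
h2=blob("w2",293,190,8,60,False)
h=plane("wrist",*hc[0],.034,o);print("hole",h,tri(ray("wrist",*hc[0],o),ray("wrist",*h2[0],ob("w2"))))
g=cv2.imread("pics/w4.png",0);print(g[240:266:2,270:296])
t=plane("wrist",282,248.5,.0765,o);ax=t-.0035*Rm[:,0];ax[2]=0
print("tip axis",ax,"tcp",o["tcp_pos"]); print("collar top",plane("wrist",282.5,306,.1355,o))
d=h-ax;print("tool move",Rm.T@d)
```

```text
(array([283.6373, 227.    ]), array([  3,   4,  12,  11, 102], dtype=int32), (np.uint8(29), np.uint8(157)))
hole [0.4876 0.0254 0.034 ] (array([0.4905, 0.0253, 0.0261]), [np.float64(0.00015886035845604976), np.float64(0.00015886035845606556)])
[[ 78  78  75  78  77  80  79  76  80  92  85  76  76  73  74  77  77  77
   77  78  80  78  76  76  75  76]
 [ 77  77  78  77  76  78  78  76  77  78  78  74  75  78  79  76  78  77
   79  78  77  78  78  77  76  73]
 [ 76  78  78  76  77  79  78  76  76  77  74  74  76  77  76  77  76  77
   78  78  79  77  76  78  73  73]
 [ 76  79  75  77  75  78  77  77  76  78  75  75  74  78  75  77  79  77
   78  79  79  80  75  76  75  73]
 [ 76  79  78  78  76  79  82  72  69  64  60  55  54  53  57  58  67  76
   76  79  77  79  75  76  75  72]
 [ 77  77  78  78  76  78  71  56  49  52  53  52  56  51  52  46  50  56
   69  78  77  78  76  77  75  70]
 [ 76  77  75  77  76  72  60  50  51  50  51  53  51  53  51  52  51  51
   56  76  77  78  76  76  74  78]
 [ 77  77  79  78  76  72  52  50  49  50  49  52  51  52  52  50  51  49
   53  68  80  79  78  74  75  76]
 [ 75  78  78  76  81  71  54  48  50  49  52  50  51  51  50  52  49  50
   51  64  80  78  78  76  75  75]
 [ 77  77  77  77  78  67  51  49  50  51  51  51  51  52  53  51  52  51
   52  61  78  79  73  75  72  77]
 [ 77  75  77  77  80  69  49  50  51  50  47  54  52  52  51  48  49  50
   52  91 127  78  77  75  76  74]
 [ 76  78  76  79  78  69  50  49  46  50  51  49  53  52  49  50  48  48
   47  85 136 134 134 130 130 130]
 [ 73  76 105 134 127  96  47  50  51  52  54  50  54  51  53  53  53  46
   46  86 138 131 132 130 125 117]]
tip axis [0.4895 0.024  0.    ] tcp [0.4878 0.0238 0.1367]
collar top [0.4883 0.0244 0.1355]
tool move [ 0.002   0.0011 -0.034 ]
```

```bash
python3 nudge.py '[{"sx":0.001, "sy":0.001, "sz":0.015, "jaw":0}, {"sx":0.001, "sy":0.001, "sz":0.025, "jaw":0}, {"sx":0.001, "sy":0.001, "sz":0.034, "jaw":0}, {"sx":0.001, "sy":0.001, "sz":0.034, "jaw":0}, {"sx":0.001, "sy":0.001, "sz":0.034, "jaw":0}]';python3 nudge.py '[{"jaw":0}, {"jaw":0}]';python3 snap.py w5
python3 - <<'E'
from h import *
cv2.imwrite("pics/side5.png",manip.snapshot("side")[:,:,::-1]);cv2.imwrite("pics/scene5.png",manip.snapshot("scene")[:,:,::-1])
a=cv2.imread("pics/w5.png")[200:320,220:350];b=cv2.imread("pics/side5.png")[230:290,200:265]
cv2.imwrite("pics/m3.png",cv2.convertScaleAbs(np.hstack([cv2.resize(x,(400,370),interpolation=cv2.INTER_CUBIC) for x in(a,b)]),alpha=1.5))
E
```

```text
time_s: 6.57
tcp_pos: [0.4865, 0.0259, 0.102]
tool_rot: [-0.156, -3.137, 0.001]
wrist_force: [-0.4, -0.1, 0.2]
opening: 0.136
finger_force: 58.9
time_s: 6.73
tcp_pos: [0.487, 0.0262, 0.1028]
tool_rot: [0.155, 3.137, 0.0]
wrist_force: [-0.3, 0.2, 0.2]
opening: 0.135
finger_force: 58.9
w5 6.7333 [0.487  0.0262 0.1028] 0.0037797444350372734
```

View pics/m3.png

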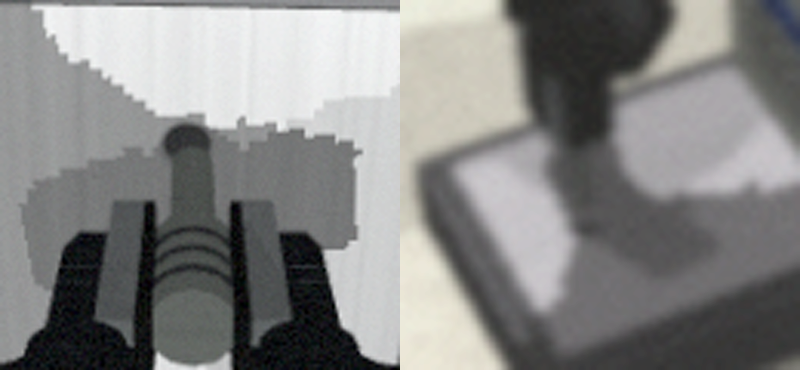

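The pin tip is now just above the hole. The hole's dark rim spans crop x 163–211 with its top at y=123, and the shank tip is at crop (190,133). I'll quantify from these.

Run:
```python
from h import *
o=ob("w5");Rm=R.from_rotvec(o["tool_rot"]).as_matrix()
f=lambda x,y,z:Rm.T@(plane("wrist",220+(x+.5)/3.077-.5,200+(y+.5)/3.083-.5,z,o)-o["tcp_pos"])
print("hole top edge-5mm",f(187,123,.034)-[.005,0,0],"L",f(163,138,.034),"R",f(211,138,.034))
print("tip near edge-3.5mm",f(190,133,.0425)-[.0035,0,0])
g=cv2.imread("pics/w5.png",0);print(g[238:252,268:294])
```

```text
hole top edge-5mm [-0.0009 -0.0006  0.0688] L [ 0.0008 -0.0055  0.0688] R [0.0008 0.0043 0.0688]
tip near edge-3.5mm [0.002  0.     0.0603]
[[ 99  98 100  99 101  96  98 101 100  96  94  94  98  94  99 100  99  98
  119 155 155 155 154 152 153 151]
 [ 98  98  99 100 100  98  98  96  96  91  85  82  80  85  84  93  95  96
  120 155 155 153 152 153 153 152]
 [ 98  99  98  98  99  98  98  94  84  70  61  54  54  56  60  69  75  84
  105 140 149 148 148 152 151 151]
 [ 98  97  97 101 100  96  88  69  53  43  32  32  34  35  33  36  43  57
   70  90 121 121 125 138 136 134]
 [ 98  98 100 100  97  90  73  49  32  25  37  32  33  35  32  35  35  38
   54  70  79  76  83  96  99  96]
 [ 97  99  98 100  92  77  51  34  34  33  33  31  37  34  37  34  35  33
   37  59  73  76  83  91  92  92]
 [ 95  98  99  98  86  65  36  32  37  30  32  36  33  32  33  35  39  36
   34  44  69  75  81  79  77  80]
 [ 97  98 100  94  78  53  32  36  32  30  32  38  36  33  37  34  36  35
   36  39  56  72  78  78  76  80]
 [ 97  97  99  88  69  47  35  32  34  35  31  36  33  35  34  35  36  35
   34  38  56  74  76  77  78  76]
 [ 98  94  92  82  68  51  28  32  38  33  32  40  36  44  43  41  39  37
   38  39  58  74  74  81  78  78]
 [ 95  89  77  75  71  56  36  32  31  34  41  46  47  53  50  51  50  47
   42  45  62  75  76  76  77  78]
 [ 98  90  81  77  71  62  44  37  38  40  47  51  51  51  56  53  53  52
   51  51  68  74  79  76  77  75]
 [ 91  88  81  78  73  68  59  47  44  48  49  51  51  52  52  55  51  55
   52  51  65  75  78  78  77  78]
 [ 77  79  77  81  77  70  67  58  52  50  50  53  52  51  54  50  52  52
   51  51  61  78  78  78  78  77]]
```

```bash
python3 nudge.py '[{"sx":-0.0004, "sy":-0.0007, "jaw":0}, {"sx":-0.0004, "sy":-0.0007, "sz":0.005, "jaw":0}, {"sx":-0.0004, "sy":-0.0007, "sz":0.01, "jaw":0}, {"sx":-0.0004, "sy":-0.0007, "sz":0.015, "jaw":0}, {"sx":-0.0004, "sy":-0.0007, "sz":0.018, "jaw":0}]';python3 nudge.py '[{"jaw":0}, {"jaw":0}]'
```

```text
time_s: 7.3
tcp_pos: [0.4867, 0.0255, 0.0834]
tool_rot: [-0.155, -3.137, 0.001]
wrist_force: [0.6, 0.6, -0.2]
opening: 0.133
finger_force: 58.9
time_s: 7.47
tcp_pos: [0.4869, 0.0254, 0.084]
tool_rot: [-0.155, -3.137, 0.001]
wrist_force: [0.1, -0.1, 0.3]
opening: 0.136
finger_force: 58.9
```

It's in the hole with no contact force. I'll push it home.

```bash
python3 nudge.py '[{"sz":0.006, "jaw":0}, {"sz":0.012, "jaw":0}, {"sz":0.018, "jaw":0}, {"sz":0.022, "jaw":0}, {"sz":0.0225, "jaw":0}]';python3 nudge.py '[{"jaw":0}, {"sz":0.001, "jaw":0}, {"sz":0.002, "jaw":0}, {"sz":0.002, "jaw":0}]'
```

```text
time_s: 7.88
tcp_pos: [0.4867, 0.0255, 0.0609]
tool_rot: [-0.155, -3.137, 0.001]
wrist_force: [-0.7, -0.1, -1.0]
opening: 0.138
finger_force: 59.2
time_s: 8.22
tcp_pos: [0.4873, 0.0255, 0.0606]
tool_rot: [0.156, 3.137, 0.001]
wrist_force: [-5.0, -0.4, 19.5]
opening: 0.137
finger_force: 61.5
```

It's home: the collar meets the foot at exactly the expected height, with 20 N back. I'll release, retreat and check.

```bash
python3 nudge.py '[{"jaw":0.5}, {"jaw":0.5}, {"jaw":0.5}, {"jaw":0.5}, {"sz":-0.01, "jaw":0.5}]';python3 nudge.py '[{"sz":-0.03, "jaw":0.5}, {"sz":-0.07, "jaw":0.5}, {"sz":-0.11, "jaw":0.5}, {"sz":-0.13, "jaw":0.5}, {"sz":-0.13, "jaw":0.5}]';python3 snap.py w6
python3 - <<'E'
from h import *
cv2.imwrite("pics/side6.png",manip.snapshot("side")[:,:,::-1])
def up(p,x0,y0,x1,y1,W,H): return cv2.resize(cv2.imread(p)[y0:y1,x0:x1],(W,H),interpolation=cv2.INTER_CUBIC)
a=np.vstack([up("pics/w6.png",200,130,360,280,320,300),up("pics/side6.png",200,220,280,295,320,300)])
b=up("pics/w1.png",230,130,350,250,480,600)
b=up("pics/w1.png",240,130,345,262,477,600)
cv2.imwrite("pics/m4.png",cv2.convertScaleAbs(np.hstack([a,b]),alpha=1.8,beta=10))
E
```

```text
time_s: 8.63
tcp_pos: [0.4862, 0.0254, 0.0689]
tool_rot: [-0.155, -3.136, 0.001]
wrist_force: [-1.5, -1.1, -0.3]
opening: 0.5
finger_force: 0.0
time_s: 9.05
tcp_pos: [0.489, 0.0257, 0.2048]
tool_rot: [0.156, 3.131, 0.004]
wrist_force: [1.2, 0.0, 0.4]
opening: 0.499
finger_force: 0.0
w6 9.05 [0.489  0.0257 0.2048] 0.08260846815071601
```

View pics/m4.png

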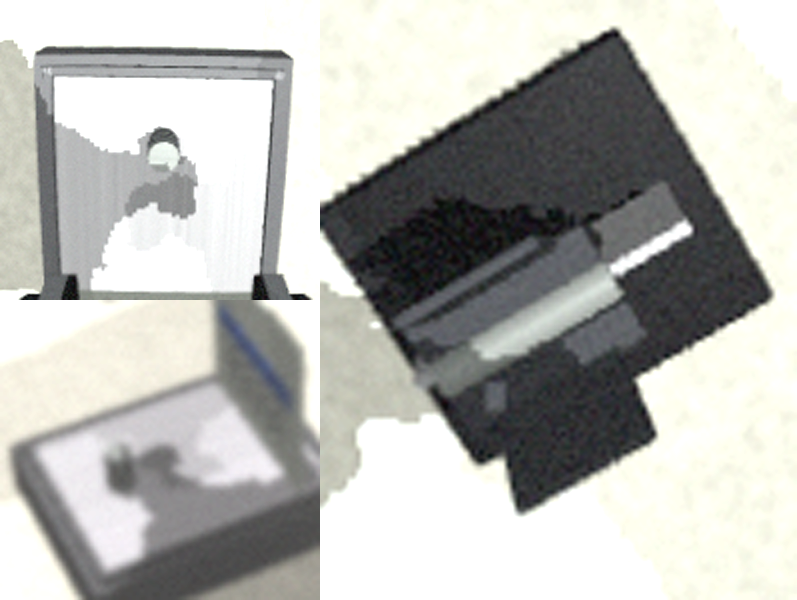

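The pin stands in the hole with its collar on the foot (w6 crop (163,150)). On the right is the clip from above: barrel from crop (478,350) to (615,283), fin ends (420,378) and (690,225), and the far tail's top edge from (520,512) to (655,437). I'll compute the clip pose.

Run:
```python
from h import *
o=ob("w1")
px=lambda x,y:(240+(x+.5)/4.543-.5,130+(y+.5)/4.545-.5)
f=lambda x,y,z:plane("wrist",*px(x,y),z,o)
a,b=f(420,380,.062),f(690,228,.062);print("fin ends",a,b,"mid",(a+b)/2,np.degrees(np.arctan2(*(b-a)[1::-1])),np.linalg.norm(b-a))
a,b=f(478,352,.070),f(615,285,.070);print("barrel",a,b,(a+b)/2,np.degrees(np.arctan2(*(b-a)[1::-1])),np.linalg.norm(b-a))
a,b=f(520,512,.107),f(655,437,.107);print("far tail",a,b,(a+b)/2,np.degrees(np.arctan2(*(b-a)[1::-1])),np.linalg.norm(b-a))
a,b=f(395,325,.107),f(540,240,.107);print("near tail",a,b,(a+b)/2,np.degrees(np.arctan2(*(b-a)[1::-1])),np.linalg.norm(b-a))
print(f(618,30,.012),f(770,297,.012),"stand corners")
print("bar tri",tri(ray("wrist",*px(547,318),o),ray("scene",382.5,193),ray("side",174,190)))
o=manip.get_obs();print(o["tcp_pos"],o["joint_pos"])
```

```text
fin ends [0.5046 0.35   0.062 ] [0.4752 0.4135 0.062 ] mid [0.4899 0.3818 0.062 ] 114.8162547301289 0.06999171001216775
barrel [0.4969 0.362  0.07  ] [0.4847 0.3933 0.07  ] [0.4908 0.3777 0.07  ] 111.36712733240118 0.03354684286632027
far tail [0.5193 0.3629 0.107 ] [0.5064 0.391  0.107 ] [0.5129 0.3769 0.107 ] 114.70011030824786 0.03087821557720325
near tail [0.4786 0.34   0.107 ] [0.4647 0.3686 0.107 ] [0.4716 0.3543 0.107 ] 115.90340635571222 0.03178589735582798
[0.4347 0.4128 0.012 ] [0.5074 0.4529 0.012 ] stand corners
bar tri (array([0.4893, 0.3331, 0.0588]), [np.float64(0.04597040587812327), np.float64(0.03506602391826818), np.float64(0.021112729575696456)])
[0.4873 0.0258 0.201 ] [-0.6153  0.1888  0.4872  2.0942 -0.1153  0.8811  1.4101]
```

The right half of that mosaic starts at x=320, so I'll correct for that.

Run:
```python
from h import *
o=ob("w1")
px=lambda x,y:(240+(x-320+.5)/4.543-.5,130+(y+.5)/4.545-.5)
f=lambda x,y,z:plane("wrist",*px(x,y),z,o)
def s(n,a,b): print(n,(a+b)/2,np.degrees(np.arctan2(*(b-a)[1::-1])),np.linalg.norm(b-a))
s("fin",f(420,380,.062),f(690,228,.062));s("barrel",f(478,352,.07),f(615,285,.07))
s("far tail",f(520,512,.107),f(655,437,.107));s("near tail",f(395,325,.107),f(540,240,.107))
s("stand +x-edge",f(618,30,.012),f(770,297,.012))
print("bar tri",tri(ray("wrist",*px(547,318),o),ray("scene",382.5,193),ray("side",174,190)))
```

```text
fin [0.4833 0.3102 0.062 ] 114.52042728936114 0.06807711877785598
barrel [0.4842 0.3083 0.07  ] 111.15123672073736 0.03262203303822489
far tail [0.5061 0.3134 0.107 ] 115.09754755373436 0.030200832029664882
near tail [0.4659 0.2945 0.107 ] 115.09161397776597 0.03155459642986192
stand +x-edge [0.4643 0.349  0.012 ] 24.978718331443396 0.07801822873976517
bar tri (array([0.4883, 0.3013, 0.0649]), [np.float64(0.007786398605293506), np.float64(0.005770158406075286), np.float64(0.00675064947466698)])
```

```bash
python3 nudge.py '[{"sx":0.004, "sy":0.038, "jaw":1}, {"sx":0.008, "sy":0.076, "jaw":1}, {"sx":0.012, "sy":0.114, "jaw":1}, {"sx":0.016, "sy":0.152, "jaw":1}, {"sx":0.02, "sy":0.19, "jaw":1}]' >/dev/null;python3 nudge.py '[{"sx":0.004, "sy":0.038, "az":0.12, "jaw":1}, {"sx":0.008, "sy":0.076, "az":0.24, "jaw":1}, {"sx":0.01, "sy":0.089, "az":0.36, "jaw":1}, {"sx":0.01, "sy":0.089, "az":0.48, "jaw":1}, {"sx":0.01, "sy":0.089, "az":0.6, "jaw":1}]';python3 nudge.py '[{"az":0.12, "jaw":1}, {"az":0.24, "jaw":1}, {"az":0.36, "jaw":1}, {"az":0.43, "jaw":1}, {"az":0.43, "jaw":1}]';python3 nudge.py '[{"jaw":1}, {"jaw":1}, {"jaw":1}]';python3 snap.py w7
python3 - <<'E'
from h import *
o=manip.get_obs();print(R.from_rotvec(o["tool_rot"]).as_matrix(),o["joint_pos"])
cv2.imwrite("pics/m5.png",cv2.convertScaleAbs(cv2.resize(cv2.imread("pics/w7.png")[110:310,180:380],(600,600),interpolation=cv2.INTER_CUBIC),alpha=1.8,beta=10))
E
```

```text
time_s: 9.98
tcp_pos: [0.4837, 0.307, 0.1982]
tool_rot: [-1.081, -2.949, 0.004]
wrist_force: [-1.2, -1.4, -0.1]
opening: 1.001
finger_force: 0.0
time_s: 10.4
tcp_pos: [0.4841, 0.3057, 0.1986]
tool_rot: [-1.685, -2.651, 0.004]
wrist_force: [0.2, -0.5, -0.2]
opening: 1.003
finger_force: 0.0
time_s: 10.65
tcp_pos: [0.4846, 0.306, 0.1995]
tool_rot: [-1.678, -2.656, 0.001]
wrist_force: [-0.2, -0.4, -0.4]
opening: 0.995
finger_force: 0.0
w7 10.65 [0.4846 0.306  0.1995] 0.00922721519053119
[[-0.4289  0.9033 -0.0003]
 [ 0.9033  0.4289 -0.0003]
 [-0.0001 -0.0004 -1.    ]] [-1.1212  0.3537  0.5553  1.9165 -0.229   0.9342 -0.013 ]
```

View pics/m5.png

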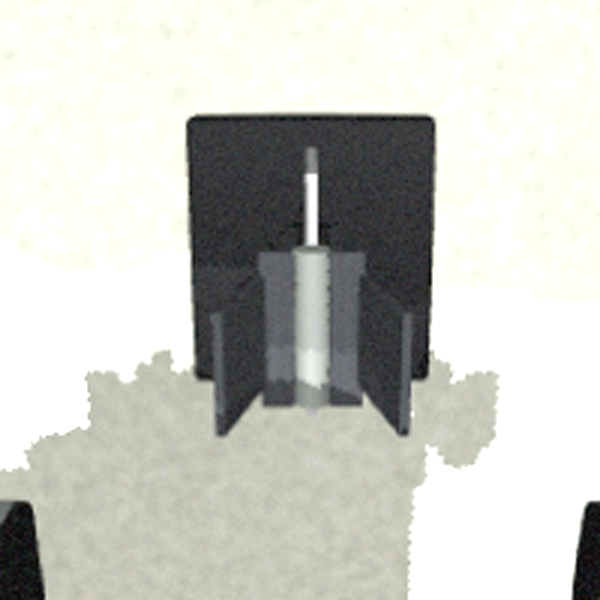

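The view shows the clip aligned with the tool: barrel at crop x 295–328, y 248–407, and tail tops at x≈217 and 407, y 313–435. I'll compute the offsets, and the tail height from two views by using the 48 mm separation and w1.

Run:
```python
from h import *
o=ob("w7");o1=ob("w1");Rm=R.from_rotvec(o["tool_rot"]).as_matrix()
q=lambda x,y:(180+(x+.5)/3-.5,110+(y+.5)/3-.5)
px=lambda x,y:(240+(x-320+.5)/4.543-.5,130+(y+.5)/4.545-.5)
T=lambda p:Rm.T@(p-o["tcp_pos"])
f=lambda x,y,z:plane("wrist",*q(x,y),z,o)
print("barrel",T(f(311.5,250,.067)),T(f(311.5,405,.070)),f(311.5,328,.07))
L=[f(217,313,.107),f(217,435,.107)];Rr=[f(407,313,.107),f(407,435,.107)]
for n,p in(("L",L),("R",Rr)): print(n,*[T(x) for x in p])
# two-view: far (+x) tail top corners
for a,b in(((407,435),(520,512)),((407,313),(655,437)),((217,435),(395,325)),((217,313),(540,240))):
    x,e=tri(ray("wrist",*q(*a),o),ray("wrist",*px(*b),o1));print("tail corner",x,T(x),np.array(e))
```

```text
barrel [0.0185 0.001  0.1325] [-0.0249  0.0011  0.1295] [0.4865 0.3042 0.07  ]
L [ 0.0136 -0.0208  0.0925] [-0.0172 -0.0218  0.0925]
R [0.0136 0.0228 0.0925] [-0.0171  0.0239  0.0925]
tail corner [0.5147 0.2989 0.1018] [-0.0193  0.0243  0.0977] [0.0003 0.0003]
tail corner [0.5005 0.3269 0.1032] [0.0121 0.0234 0.0962] [0.0004 0.0004]
tail corner [0.4728 0.2795 0.104 ] [-0.0189 -0.0219  0.0955] [0.0003 0.0003]
tail corner [0.4599 0.3082 0.1034] [ 0.0126 -0.0213  0.096 ] [0.0002 0.0002]
```

```bash
python3 nudge.py '[{"sx":-0.0025, "sy":0.001, "sz":0.03, "jaw":1}, {"sx":-0.0025, "sy":0.001, "sz":0.06, "jaw":1}, {"sx":-0.0025, "sy":0.001, "sz":0.085, "jaw":1}, {"sx":-0.0025, "sy":0.001, "sz":0.105, "jaw":1}, {"sx":-0.0025, "sy":0.001, "sz":0.105, "jaw":1}]';python3 nudge.py '[{"jaw":1}, {"jaw":0}, {"jaw":0}, {"jaw":0}, {"jaw":0}]' 45;python3 nudge.py '[{"jaw":0}, {"jaw":0}, {"jaw":0}, {"jaw":0}, {"jaw":0}]'
```

```text
time_s: 11.12
tcp_pos: [0.485, 0.3031, 0.0914]
tool_rot: [-1.679, -2.654, 0.008]
wrist_force: [-0.8, -1.0, -0.5]
opening: 0.998
finger_force: 0.0
time_s: 11.53
tcp_pos: [0.4872, 0.3048, 0.096]
tool_rot: [1.68, 2.654, 0.003]
wrist_force: [-0.2, 0.0, 9.5]
opening: 0.454
finger_force: 6.7
time_s: 11.95
tcp_pos: [0.4878, 0.3051, 0.0964]
tool_rot: [1.68, 2.654, 0.005]
wrist_force: [0.3, -0.2, 13.1]
opening: 0.312
finger_force: 43.9
```

Opening 0.312 (about 28 mm) at 44 N means the clip is fully squeezed. I'll lift it.

```bash
python3 nudge.py '[{"sz":-0.01, "jaw":0}, {"sz":-0.03, "jaw":0}, {"sz":-0.06, "jaw":0}, {"sz":-0.09, "jaw":0}, {"sz":-0.12, "jaw":0}]';python3 nudge.py '[{"sz":-0.015, "jaw":0}, {"sz":-0.015, "jaw":0}, {"sz":-0.015, "jaw":0}]' >/dev/null;python3 nudge.py '[{"sx":-0.037, "sy":-0.0065, "jaw":0}, {"sx":-0.074, "sy":-0.013, "jaw":0}, {"sx":-0.11, "sy":-0.0195, "jaw":0}, {"sx":-0.147, "sy":-0.026, "jaw":0}, {"sx":-0.184, "sy":-0.0325, "jaw":0}]' >/dev/null;python3 nudge.py '[{"sx":-0.03, "sy":-0.005, "az":0.11, "jaw":0}, {"sx":-0.06, "sy":-0.01, "az":0.22, "jaw":0}, {"sx":-0.085, "sy":-0.015, "az":0.33, "jaw":0}, {"sx":-0.11, "sy":-0.0195, "az":0.44, "jaw":0}, {"sx":-0.11, "sy":-0.0195, "az":0.543, "jaw":0}]';python3 nudge.py '[{"jaw":0}, {"jaw":0}, {"jaw":0}, {"jaw":0}]';python3 snap.py w8
python3 - <<'E'
from h import *
for n in("side","scene"): cv2.imwrite(f"pics/{n}8.png",manip.snapshot(n)[:,:,::-1])
o=manip.get_obs();print(R.from_rotvec(o["tool_rot"]).as_matrix(),o["opening"],o["finger_force"],o["wrist_force"])
# card's white top/blue stripe in wrist view
im=cv2.imread("pics/w8.png");hsv=cv2.cvtColor(im,cv2.COLOR_BGR2HSV)
m=cv2.inRange(hsv,(100,120,30),(130,255,255));k,l,st,c=cv2.connectedComponentsWithStats(m)
print([(st[i],c[i]) for i in range(1,k) if st[i][4]>30])
E
```

```text
time_s: 12.37
tcp_pos: [0.4864, 0.3039, 0.2168]
tool_rot: [1.681, 2.654, -0.001]
wrist_force: [0.5, 1.0, -0.4]
opening: 0.312
finger_force: 45.0
time_s: 13.45
tcp_pos: [0.5654, 0.0109, 0.2293]
tool_rot: [2.342, 2.093, -0.003]
wrist_force: [-1.1, -0.3, -1.4]
opening: 0.31
finger_force: 45.0
time_s: 13.78
tcp_pos: [0.5651, 0.0173, 0.2295]
tool_rot: [-2.326, -2.111, 0.001]
wrist_force: [-0.4, -0.5, -1.0]
opening: 0.31
finger_force: 45.0
w8 13.7833 [0.5651 0.0173 0.2295] 0.007882218714211875
[[ 0.0989  0.9951 -0.0001]
 [ 0.9951 -0.0989  0.0002]
 [ 0.0002 -0.0001 -1.    ]] 0.3118813517857641 45.017715096473694 [ 0.0171  0.8465 -1.2524]
[(array([ 430,   90,   69,  134, 6812], dtype=int32), array([464.1311, 153.2673]))]
```

```bash
python3 nudge.py '[{"sy":0.002, "sz":0.015, "jaw":0}, {"sy":0.002, "sz":0.028, "jaw":0}, {"sy":0.002, "sz":0.028, "jaw":0}, {"sy":0.002, "sz":0.028, "jaw":0}, {"sy":0.002, "sz":0.028, "jaw":0}]';python3 snap.py w9
python3 - <<'E'
from h import *
for n in("side","scene"): cv2.imwrite(f"pics/{n}9.png",manip.snapshot(n)[:,:,::-1])
def up(p,x0,y0,x1,y1,W,H): return cv2.resize(cv2.imread(p)[y0:y1,x0:x1],(W,H),interpolation=cv2.INTER_CUBIC)
a=up("pics/w9.png",180,160,390,420,485,600)
b=np.vstack([up("pics/side9.png",215,165,320,265,315,300),up("pics/scene9.png",220,130,325,230,315,300)])
cv2.imwrite("pics/m6.png",cv2.convertScaleAbs(np.hstack([a,b]),alpha=1.8,beta=20))
E
```

```text
time_s: 14.35
tcp_pos: [0.5674, 0.016, 0.202]
tool_rot: [2.331, 2.106, -0.001]
wrist_force: [-0.0, 0.5, -1.1]
opening: 0.312
finger_force: 45.0
w9 14.35 [0.5674 0.016  0.202 ] 0.007964131418706152
```

View pics/m6.png

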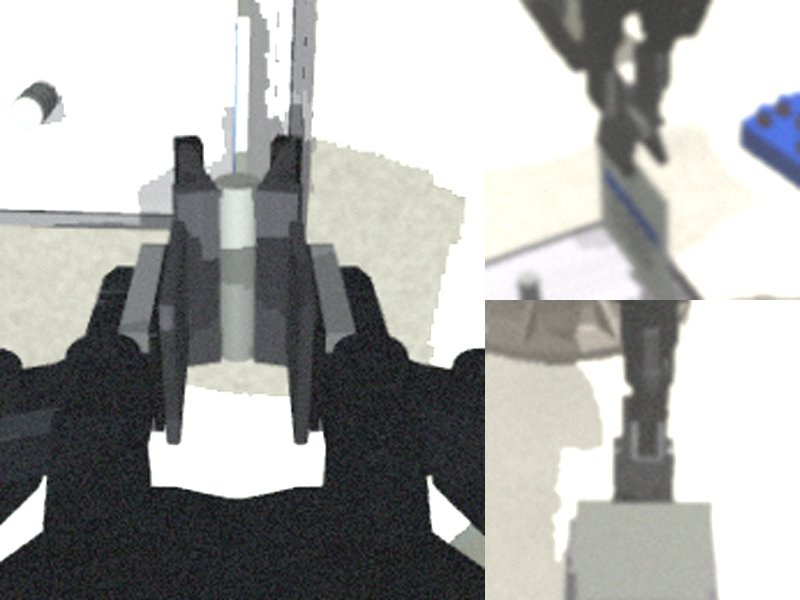

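The wrist view shows jaws and barrel centred at crop x≈237 and the card's top edge (bar 239–250) at x≈244, so the card sits about 2 mm toward tool +y. The scene crop shows the clip mid-width on the card (643 against 645). I'll shift +2 mm and lower 27 mm.

```bash
python3 nudge.py '[{"sy":0.002, "jaw":0}, {"sy":0.002, "sz":0.004, "jaw":0}, {"sy":0.002, "sz":0.01, "jaw":0}, {"sy":0.002, "sz":0.016, "jaw":0}, {"sy":0.002, "sz":0.02, "jaw":0}]';python3 nudge.py '[{"sz":0.004, "jaw":0}, {"sz":0.007, "jaw":0}, {"sz":0.007, "jaw":0}, {"sz":0.007, "jaw":0}, {"sz":0.007, "jaw":0}]';python3 snap.py w10
python3 - <<'E'
from h import *
for n in("side","scene"): cv2.imwrite(f"pics/{n}10.png",manip.snapshot(n)[:,:,::-1])
g=cv2.imread("pics/w10.png",0)
for r in(150,165,180,195,210,225,240): print(r,g[r,240:330:2])
o=ob("w10")
s0=cv2.imread("pics/side0.png",0)
E
```

```text
time_s: 14.92
tcp_pos: [0.569, 0.016, 0.1808]
tool_rot: [-2.33, -2.106, 0.001]
wrist_force: [0.2, -0.1, -0.7]
opening: 0.308
finger_force: 45.0
time_s: 15.33
tcp_pos: [0.5695, 0.0159, 0.1749]
tool_rot: [2.331, 2.106, 0.0]
wrist_force: [-0.8, 0.2, -1.5]
opening: 0.31
finger_force: 45.0
w10 15.3333 [0.5695 0.0159 0.1749] 0.004931363068565961
150 [ 99  99  99  81  82  82  83  84  81  82  82  84  83  83  83  85  82  83
  79  83  85  83  83  80  83  81  84  83  80  82  82  83  82  84  94  86
  89  72  83 110 148 148 148 146 145]
165 [159 160 159 160 140 140 141 142 141 140 141 142 140 141 141 141 141 142
 141 136  82  79  81  77 105 144 145 145 143 145 143 143 142 120  80  79
  72  82  81 127 147 143 138 142 144]
180 [159 159 160 158 159 160 159 142 139 141 140 141 141 142 141 141 142 141
 142 131 150 149 135  76  79  80  77  97 141 142 141 141 141  92  79  80
  55  80  82 149 149 148 148 145 142]
195 [156 157 157 156 158 155 155 156 156 156 155 155 155 155 156 154 155 156
 155 140 148 148 121  78  76  78  81  95 139 133 134 135 134  60  77  76
  78  80  79 145 152 155 159 158 157]
210 [156 155 156 157 158 157 157 158 157 157 158 157 157 158 156 157 156 104
 102 122 147 148 106  77  75  80  80 135 137  89 136  96  79  41  40  41
  78  77 130 149 158 159 159 159 159]
225 [155 157 154 155 156 153 156 120  23  22  26  27  20  18 121 155 136 100
 102 125 146 146  88  77  76  78  78  78  74  21  20  25  26  22  16  17
  55  86  86 107 109 133 133 108 159]
240 [157 134 135 137 105 104 106  69  27  25  22  26  23  29  28  20  29  61
  60  61  60  48  50  56  57  69  29  26  27  24  29  26  30  26  24  23
  53  65 103 106 106 107 109 110 112]
```

The jaws' inner edges are at u=267 and 297 and the card edge at 279–283, so it's centred with no contact. One last numeric check of the hinge height under the TCP.

Run:
```python
from h import *
o=ob("w9")
for h in(.022,.026,.03,.034,.04):
    z=o["tcp_pos"][2]-h
    a,b=[plane("wrist",180+237/2.31,160+y/2.308,z,o) for y in(180,360)]
    print(h,np.linalg.norm(a-b),(a+b)/2-o["tcp_pos"])
# jaw tips height from side view: darkest lowest point of far jaw
u,v=215+663/1-485,0
p=(215+(663-485)/3,165+163/3); q=(215+(632-485)/3,165+175/3)
for w in(p,q):
    c,d=ray("side",*w); 
    n=R.from_rotvec(o["tool_rot"]).as_matrix()[:,0]  # plane of clip end (-y end), 22mm
    P=o["tcp_pos"]-.022*n; t=((P-c)@n)/(d@n); print("jaw tip",c+t*d)
```

```text
0.022 0.04476579772061432 [ 0.0001  0.0015 -0.022 ]
0.026 0.04602393005961669 [-0.0001 -0.0007 -0.026 ]
0.03 0.04728206239861904 [-0.0004 -0.0029 -0.03  ]
0.034 0.04854019473762141 [-0.0006 -0.0052 -0.034 ]
0.04 0.050427393246124975 [-0.0009 -0.0085 -0.04  ]
jaw tip [ 0.5805 -0.0075  0.1385]
jaw tip [ 0.5575 -0.0051  0.1377]
```

The side view puts the jaw tips at 0.138 for the earlier pose, as predicted, so they now reach about 22 mm below the edge. I'll hand it in.

```bash
python3 -c "
from rig import manip
o=manip.get_obs();print(o['opening'],o['finger_force'],o['wrist_force']);print(manip.sign_off())"
```

```text
0.30963563471880495 45.01728594303131 [-0.14572754 -0.07599299 -0.73081627]
the job is handed in; nothing more can be done
None
```

Job handed in at about 15 s: the pin is fully home through the card's foot, and the clip is held fully open over the middle of the card's top edge, its jaws about 22 mm down on both sides with no contact force measured.

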